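# Weigh out a wash charge of waveguide sections

## Robot

A 6-joint arm with a two-finger parallel gripper is mounted at the origin on the work surface. World frame = base frame: x ahead of the robot, y to its left, z up, the work surface at z = 0. Lengths are in m, angles in rad, forces in N, time in s.
With the tool pointing down it reaches from about 0.35 to 0.875 m from the base axis. Payload 15.5 kg.
Tool frame: the origin (TCP) lies midway between the tips of the shut fingers; the grasp point (between the pads) lies arm.tcp_to_grasp behind it (arm.tcp_to_grasp is the distance from the TCP to the grasp point, in m); x points along the fingers, y is the direction in which the jaws open and shut, and the axes are right-handed (so a half turn about x gives the same grasp; the last joint's range is limited). The gripper opens to 85 mm and grips with 20 to 120 N. Pads are 22 mm wide; open, the fingers measure 114 mm over their backs; the gripper's body (76 mm by 85 mm) begins 54 mm behind the grasp point. The pads swing forward as they close: fully open they stand 13 mm farther back than shut.
Start: joints at [-1.415, 0.494, 1.345, -0, 1.302, -0.096], TCP at [0.155, -0.605, 0.231] pointing down, gripper open.
Joint ranges: [-2.91, 2.91], [-0.82, 2.16], [0.22, 2.67], [-1.22, 4.37], [0.12, 2.79], [-3.08, 3.08]. Speed limits (rad/s): [1.89, 1.89, 2.57, 3.01, 3.01, 3.01].

## Interface

Orientations are given as a unit quaternion [x, y, z, w].
In Python, from plant import arm gives the robot as it stands. The module is installed in compiled form; this text tells all that it offers.
- The arm moves only by the shell command python3 -m creep 'ROWS' [FORCE]. ROWS is JSON, a list of rows, each a list of 5 numbers: the shift along the tool's x, y, z in mm, then the turn about the tool's x in units of 6 degrees (1.0 is 6 degrees), then the opening, from -1 (shut) to 1 (fully open). A call has 1 to 5 rows; each row shifts and turns the pose as measured when the row begins, along the tool's axes as they then stand; what a row does not reach is not made up. A row lasts 1/8 s, in which the tool goes at most 62.5 mm and 10.7 degrees, less where a joint would pass 70% of its speed; a pose out of reach is approached as far as the arm can. A call with a gripper value outside its range is refused whole. The fingers move at their own pace and stop on an object; FORCE is the grip in N (left out, the last holds). Time passes only in rows, so rows that do not move let the fingers close. It gives the time, the measured TCP pose, the force and the opening at its end, in the units of the state.
- arm.observe(): the state, without advancing time (a new reading comes with each control period).
- arm.snapshot(name): name is "scene" or "top" or "wrist"; returns a dict with "img" (480x640x3 uint8, blue, green, red), "depth" (480x640 float32, m along the optical axis (not along the pixel's ray), 0 where there is no reading), "mtx" (3x3 intrinsics, pixels), "k1" (the pictures are not rectified: a ray, as slopes to the right and down, at radius r is drawn at 1 + k1 r^2 times it, then the intrinsics apply), "cam_to_world" (4x4, takes a point from camera to world coordinates); the wrist camera has in their place "T_tool_cam" (4x4, takes a point from camera to tool coordinates, whose origin is the TCP and whose axes are the tool frame's). Camera axes: x right, y down, z forward; pixel columns grow to the right and rows downward; lengths in m; the calibration is good to about 2 mm. A picture is of the moment at which its call begins: read the wrist's pose just before it.
- arm.finish_job(): hands the job in, once; it reports no verdict.
The state is a dict: "t": time; "joints": joint angles; "dq": joint speeds; "joint_efforts": joint torques, N m; "position": TCP position; "ee_rot": TCP orientation; "wrist_force": force on the tool from outside, world axes, zero at the start; "moment": the same for the moment, N m; "gripper_width": finger opening in m.
Only numpy, scipy, OpenCV 4.12 (cv2) and the standard library are available. Lean on these libraries where they do the work, as an engineer would, in place of code of your own. Each camera call takes 0.05 s, during which the arm holds its last target. There are 200 camera calls.

## Task

Weigh out one charge for the wash basket: stand the brass check weight from the pan upright on its black rubber pad, then lay flanged metal sections (long and short as needed) on the empty pan until, with your hand off, the pointer rests inside the black band. Then lift the pan's handle to tip it right up so that the whole charge slides into the basket, which must receive nothing else, and let the pan back down level and empty. Leave unused sections on the table and the other things alone.

Things in the scene. Friction and masses are not known exactly. Their poses are not given: they have to be found in the camera images.
- weigher: fixed base of the tip-pan spring weigher on the breadboard; origin on the table under the middle of the pan; its x runs from the handle end towards the basket, z up. Column under the pan; a thin post 190 mm tall with a white graduated plate (ticks every 10 mm) stands at x = 50 mm, y = -160 mm, the black band on the plate is the target for the small red pointer on the pan's carriage, in front of it
- carriage (a joint): how far the sprung pan has sunk, m: 0 when empty, 0.042 under 600 g (7 mm per 100 g, soft, damped, settles in 1 s), stop at 0.060. The pointer is in the black band (10 mm high) from 0.037 to 0.047
- pan (a joint): tip angle of the pan about its lip hinge, rad: 0 level, 1.2 fully tipped (stop). It falls back to level by its own weight, damped; lifting the loaded handle takes about 5 N
- pan_lip (a point): middle of the pan's open lip, on the hinge line (along the weigher's y) and the floor surface; 65 mm in +x of the weigher's origin, 165 mm above the table when empty; sinks with the pan
- pan_floor (a point): middle of the pan's floor surface, 65 mm behind the lip; turns with the pan. Inside the pan is 130 mm (x) by 290 mm (y); side walls 14 mm high, rear wall 30 mm high, open at the lip
- pan_handle (a point): middle of the pan's handle, a black round bar 14 mm thick along the weigher's y, 102 mm free between its two brackets; its centre is 177 mm behind the lip and 25 mm above the floor surface, 35 mm clear of the rear wall; swings with the pan about the lip
- basket (a joint): how far the wash basket has sunk on its sprung feet, m: 0 empty, 0.012 under 600 g (2 mm per 100 g). The open metal basket stands past the pan's lip, from x = 52 to 272 mm and y = -160 to 160 mm in the weigher's frame; floor 27 mm above the table when empty; wall on the pan's side 58 mm high, side walls 103 mm, far wall 118 mm, 5 mm thick. The pan's lip overhangs the low wall
- check_weight: 600 g brass check weight, standing on the pan at the start: cylinder 50 mm across and 34 mm high with a knob on top, neck 18 mm across, knob 26 mm across from 48 to 64 mm height; origin under its middle, z up
- pad: fixed square black rubber pad 70 x 70 x 4 mm on the table, the check weight's place; origin at the middle of its underside
- long1: Long flanged waveguide section of bare metal: a square tube 30 mm wide and high with a square flange 42 x 42 x 8 mm on each end, 90 mm long overall, about 160 g (10 percent either way): sinks the pan about 11 mm. Origin at its centre (21 mm above what it lies on), x along its length. None if not there in this run (or while held)
- long2: Long flanged waveguide section of bare metal: a square tube 30 mm wide and high with a square flange 42 x 42 x 8 mm on each end, 90 mm long overall, about 160 g (10 percent either way): sinks the pan about 11 mm. Origin at its centre (21 mm above what it lies on), x along its length. None if not there in this run (or while held)
- long3: Long flanged waveguide section of bare metal: a square tube 30 mm wide and high with a square flange 42 x 42 x 8 mm on each end, 90 mm long overall, about 160 g (10 percent either way): sinks the pan about 11 mm. Origin at its centre (21 mm above what it lies on), x along its length. None if not there in this run (or while held)
- long4: Long flanged waveguide section of bare metal: a square tube 30 mm wide and high with a square flange 42 x 42 x 8 mm on each end, 90 mm long overall, about 160 g (10 percent either way): sinks the pan about 11 mm. Origin at its centre (21 mm above what it lies on), x along its length. None if not there in this run (or while held)
- short1: Short flanged waveguide section of bare metal: a square tube 30 mm wide and high with a square flange 42 x 42 x 8 mm on each end, 60 mm long overall, about 80 g (10 percent either way): sinks the pan about 5.6 mm. Origin at its centre (21 mm above what it lies on), x along its length. None if not there in this run (or while held)
- short2: Short flanged waveguide section of bare metal: a square tube 30 mm wide and high with a square flange 42 x 42 x 8 mm on each end, 60 mm long overall, about 80 g (10 percent either way): sinks the pan about 5.6 mm. Origin at its centre (21 mm above what it lies on), x along its length. None if not there in this run (or while held)
- short3: Short flanged waveguide section of bare metal: a square tube 30 mm wide and high with a square flange 42 x 42 x 8 mm on each end, 60 mm long overall, about 80 g (10 percent either way): sinks the pan about 5.6 mm. Origin at its centre (21 mm above what it lies on), x along its length. None if not there in this run (or while held)
- short4: Short flanged waveguide section of bare metal: a square tube 30 mm wide and high with a square flange 42 x 42 x 8 mm on each end, 60 mm long overall, about 80 g (10 percent either way): sinks the pan about 5.6 mm. Origin at its centre (21 mm above what it lies on), x along its length. None if not there in this run (or while held)
- mouse: white computer mouse 80 x 52 x 34 mm, not part of the job
- tweezers: steel tweezers 100 mm long, lying flat, not part of the job
- wrench: small steel wrench 100 mm long, lying flat, not part of the job
Things that resemble listed ones, but are neither listed nor needed, are in the scene too. Leave any blue or green look-alike of the long2 alone.

How it is judged:
By the outcome, as a careful person would: the job done as asked, in the order asked, and still so for the second after the job is handed in, with the robot touching nothing.
Of long1, long2, long3, long4 only 3 to 4 are there at a start; the rules pass over those that are not, and their reading is None.
Of short1, short2, short3, short4 only 2 to 4 are there at a start; the rules pass over those that are not, and their reading is None.
At some moment in a run one of long1, long2, long3, long4, short1, short2, short3, short4, check_weight may be knocked a few centimetres aside while the robot is not near it.
Once in a run the grip may slacken for a moment while it holds something.
It also fails if it takes over 208 s, if anything falls off the work surface, if the arm or the gripper's body presses on something with over 40 N, if the wrist force passes 120 N, or if a joint passes its speed limit or range.

## Working session

There is one attempt and no reset: what is moved stays moved. The work goes in short steps, Python scripts to look and compute and a shell command to move; the robot and the scene stay as the last step left them, time stands still between calls to the robot, and variables do not carry over. Pictures are saved under pics/ and viewed, about 12 in all and at most 16, crops included, and the job is handed in when it is done.

```bash
mkdir -p pics; cat > h.py <<'E'
import numpy as np, cv2
from plant import arm
from scipy.spatial.transform import Rotation as R
def st():
    s=arm.observe(); print('t',round(s['t'],2),'p',np.round(s['position'],4),'w',round(s['gripper_width'],4),'F',np.round(s['wrist_force'],1)); 
    M=R.from_quat(s['ee_rot']).as_matrix(); print(np.round(M,3).tolist()); return s,M
def snap(n,f=None):
    s=arm.observe(); d=arm.snapshot(n)
    if n=='wrist':
        T=np.eye(4);T[:3,:3]=R.from_quat(s['ee_rot']).as_matrix();T[:3,3]=s['position'];d['cam_to_world']=T@d['T_tool_cam']
    if f: cv2.imwrite('pics/'+f+'.png',d['img'])
    np.savez('/tmp/'+(f or n)+'.npz',**{k:d[k] for k in('img','depth','mtx','k1','cam_to_world')})
    return d
def load(f): return np.load('/tmp/'+f+'.npz')
def ray(d,u,v):
    D=np.array([float(d['k1']),0,0,0]); p=cv2.undistortPoints(np.array([[[u,v]]],float),d['mtx'],D)[0,0]
    return np.array([p[0],p[1],1.])
def pt(d,u,v,z=None):
    T=d['cam_to_world'];r=T[:3,:3]@ray(d,u,v);o=T[:3,3]
    if z is not None: return o+r*(z-o[2])/r[2]
    a=d['depth'][int(v)-1:int(v)+2,int(u)-1:int(u)+2];a=a[a>0]
    return o+r*np.median(a) if len(a) else None
def proj(d,P):
    c=np.linalg.inv(d['cam_to_world'])@np.append(P,1);x=c[:2]/c[2];x=x*(1+d['k1']*(x@x));return d['mtx'][:2,:2]@x+d['mtx'][:2,2]
def rows(target,yaw=None):
    """shift in tool axes (mm) to target TCP; yaw: desired world angle of tool y (mod pi) -> turn units about tool x"""
    s,M=st(); print('shift tool mm',np.round(M.T@(np.array(target)-s['position'])*1e3,1))
    if yaw is not None:
        c=np.arctan2(M[1,1],M[0,1]); dy=(yaw-c+np.pi/2)%np.pi-np.pi/2
        print('turn units',round(-np.degrees(dy)/6,2),'j6',round(s['joints'][5],2))
E
python3 -c "
from h import *
st();print(arm.tcp_to_grasp)
for n in('scene','top'):
    d=snap(n,n+'0');print(n,d['mtx'].tolist(),d['k1'],np.round(d['cam_to_world'],3).tolist())
"
```

```text
t 0.0 p [ 0.1551 -0.6051  0.2307] w 0.0857 F [-0.4  0.5 -0.4]
[[-0.0, 0.248, -0.969], [0.001, -0.969, -0.248], [-1.0, -0.001, -0.0]]
0.0187
scene [[514.7426563742698, 0.0, 327.46582478953144], [0.0, 514.7426563742698, 233.12236475395684], [0.0, 0.0, 1.0]] 0.05190687713883927 [[-0.618, 0.621, -0.482, 0.987], [0.786, 0.485, -0.383, 0.406], [-0.004, -0.615, -0.788, 0.995], [0.0, 0.0, 0.0, 1.0]]
top [[534.0879339877239, 0.0, 323.79237586890343], [0.0, 534.0879339877239, 239.4912284804638], [0.0, 0.0, 1.0]] -0.018756114863110435 [[-0.012, -0.998, 0.061, 0.371], [-1.0, 0.011, -0.02, 0.008], [0.02, -0.062, -0.998, 1.326], [0.0, 0.0, 0.0, 1.0]]
```

View pics/scene0.png

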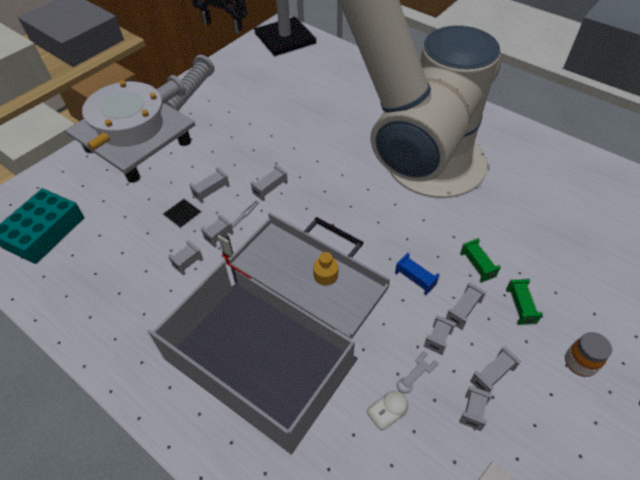

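View pics/top0.png

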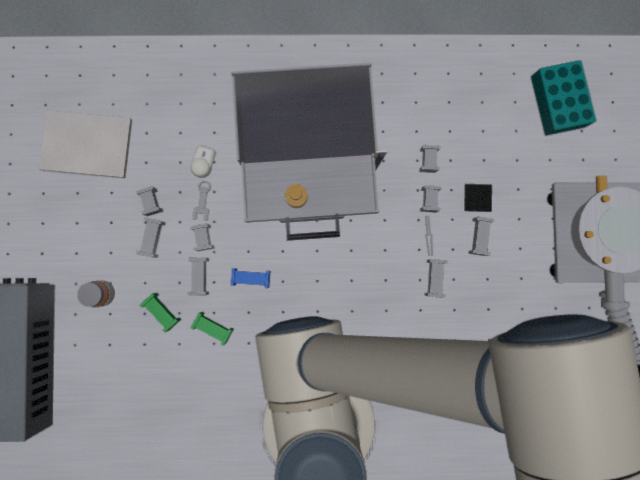

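```bash
cat >> h.py <<'E'
def cloud(d):
    h,w=d['depth'].shape;v,u=np.mgrid[:h,:w]
    p=cv2.undistortPoints(np.stack([u.ravel(),v.ravel()],1)[:,None].astype(float),d['mtx'],np.array([float(d['k1']),0,0,0]))[:,0]
    z=d['depth'].ravel();P=np.c_[p*z[:,None],z]@d['cam_to_world'][:3,:3].T+d['cam_to_world'][:3,3]
    P[z==0]=np.nan;return P.reshape(h,w,3)
def blobs(d,lo=.022,hi=.06,mn=60,mx=3000):
    P=cloud(d);m=((P[...,2]>lo)&(P[...,2]<hi)).astype(np.uint8)
    n,l,s,c=cv2.connectedComponentsWithStats(m)
    for i in range(1,n):
        if not mn<s[i,4]<mx: continue
        q=P[l==i];(x,y),(a,b),t=cv2.minAreaRect((q[:,:2]*1000).astype(np.float32))
        if a<b:t+=90;a,b=b,a
        if a>130 or b<15: continue
        bgr=d['img'][l==i].mean(0)
        print('px',np.round(c[i]),'xy',round(x,1),round(y,1),'LxW',round(a,1),round(b,1),'yaw',round((t+90)%180-90,1),'z',round(np.nanpercentile(q[:,2],90)*1e3,1),bgr.astype(int))
E
python3 -c "
from h import *
d=load('top0');blobs(d)
print('weight',[pt(d,296,194)])
for n,u,v,z in [('panRL',246,221,.195-.05),('panRR',377,211,.145),('lipL',241,162,.125),('lipR',375,153,.125),('hL',288,237,None),('hR',339,234,None),('h',313,236,None),('basFL',235,72,.118),('basFR',369,66,.118),('post',381,158,None),('pad',478,197,.004),('padc1',466,186,.004),('padc2',491,185,.004)]: print(n,pt(d,u,v,z),pt(d,u,v))
"; python3 - <<'E'
import cv2
a=cv2.imread('pics/top0.png')[50:250,225:495]
cv2.imwrite('pics/c1.png',cv2.resize(a,None,fx=2.9,fy=2.9,interpolation=cv2.INTER_CUBIC))
E
```

```text
px [430. 158.] xy 649.0 -282.0 LxW 60.9 42.2 yaw -4.2 z 42.4 [130 124 123]
px [201. 162.] xy 648.1 280.4 LxW 73.2 44.9 yaw -16.5 z 33.4 [161 164 164]
px [431. 198.] xy 548.9 -281.5 LxW 61.2 42.0 yaw -4.9 z 42.6 [130 124 123]
px [148. 200.] xy 550.1 405.7 LxW 62.1 43.7 yaw 18.2 z 41.8 [125 119 119]
px [482. 236.] xy 455.1 -405.6 LxW 91.0 43.0 yaw -8.0 z 41.7 [131 125 124]
px [150. 237.] xy 460.4 402.4 LxW 91.0 43.6 yaw -12.1 z 41.2 [133 127 126]
px [201. 237.] xy 460.2 278.6 LxW 61.3 41.8 yaw 9.9 z 42.0 [139 133 132]
px [197. 276.] xy 365.2 287.5 LxW 91.2 42.4 yaw 1.0 z 41.2 [138 132 131]
px [436. 278.] xy 353.9 -290.0 LxW 90.0 41.3 yaw -4.7 z 42.2 [134 128 127]
px [249. 278.] xy 359.5 161.5 LxW 90.4 41.7 yaw 84.5 z 41.6 [167 102  67]
px [104. 293.] xy 327.8 515.2 LxW 64.2 43.3 yaw 7.8 z 56.2 [69 76 92]
px [160. 312.] xy 279.8 377.5 LxW 91.4 42.6 yaw 41.9 z 41.4 [ 75 125  58]
px [211. 328.] xy 239.3 254.9 LxW 92.0 42.7 yaw 61.1 z 41.1 [ 84 135  68]
weight [array([0.53940662, 0.04307459, 0.18612345])]
panRL [0.486294   0.15555476 0.145     ] [0.4865969  0.15594225 0.14190329]
panRR [ 0
[... 235 characters left out ...]
44919262 0.06248165 0.15367171] [0.44919262 0.06248165 0.15367171]
hR [ 0.45465242 -0.04978774  0.15300435] [ 0.45465242 -0.04978774  0.15300435]
h [0.45083002 0.00753438 0.15330274] [0.45083002 0.00753438 0.15330274]
basFL [0.83472932 0.18353448 0.118     ] [0.82488612 0.17980572 0.14362804]
basFR [ 0.84745245 -0.12669084  0.118     ] [ 0.84066481 -0.12477598  0.13520079]
post [ 0.61954292 -0.14345141  0.17089547] [ 0.61954292 -0.14345141  0.17089547]
pad [ 0.55474659 -0.40775098  0.004     ] [ 0.55493817 -0.4081837   0.00262339]
padc1 [ 0.58283531 -0.37818807  0.004     ] [ 0.58284779 -0.37821079  0.00392218]
padc2 [ 0.58487962 -0.44171471  0.004     ] [ 0.58500231 -0.44197231  0.00324241]
```

View pics/c1.png

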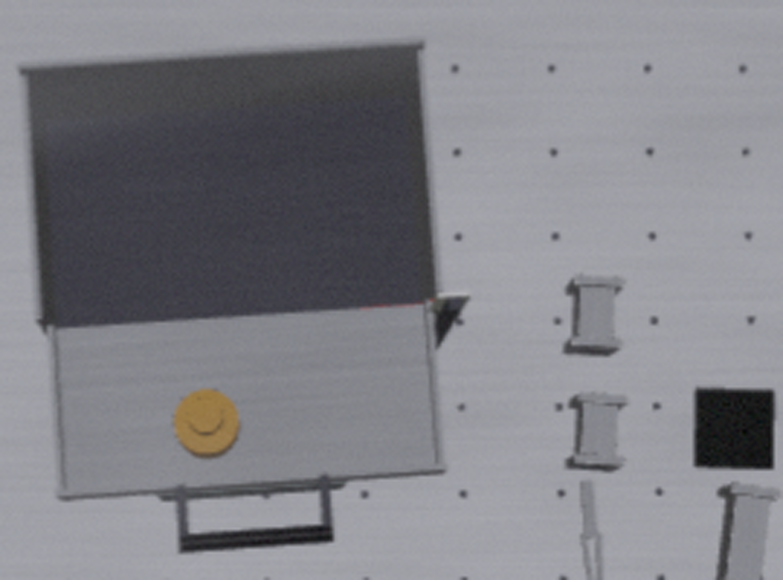

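```bash
cat >> h.py <<'E'
YW=np.radians(3.3);RW=np.array([[np.cos(YW),-np.sin(YW),0],[np.sin(YW),np.cos(YW),0],[0,0,1]])
W0=np.array([.564,.0125,0])
def w2(p): return W0+RW@np.array(p,float)
def tow(p): return RW.T@(np.array(p)-W0)
E
python3 -c "
from h import *
d=load('top0');P=cloud(d).reshape(-1,3)
def near(lo,hi,x,y,r):
    m=(P[:,2]>lo)&(P[:,2]<hi)&(np.hypot(P[:,0]-x,P[:,1]-y)<r);q=P[m];print(len(q),(q.min(0)+q.max(0))/2,q.mean(0))
near(.178,.2,.539,.043,.04);near(.148,.165,.539,.043,.04)
m=(P[:,2]>.145)&(P[:,2]<.16)&(abs(P[:,0]-.452)<.012)&(abs(P[:,1]-.006)<.07);q=P[m];print('handle',len(q),q.min(0),q.max(0),np.polyfit(q[:,1],q[:,0],1))
m=(P[:,2]>.118)&(P[:,2]<.128)&(abs(P[:,0]-.565)<.1)&(abs(P[:,1]-.006)<.16);q=P[m];print('floor',q.min(0),q.max(0),cv2.minAreaRect(q[:,:2].astype(np.float32)))
"
python3 -m creep '[[0,0,0,1,1],[0,0,0,0.85,0],[0,0,0,0,0]]' 40
python3 -c "
from h import *
rows([.539,.043,.231],np.radians(93.3))"
```

```text
119 [0.54206808 0.04516139 0.18476312] [0.54149942 0.04513925 0.18589102]
284 [0.54188513 0.04520551 0.15599694] [0.5394705  0.04485597 0.15685598]
handle 354 [ 0.44250917 -0.05006955  0.1450453 ] [0.46382694 0.0672388  0.15957679] [-0.04703151  0.45354312]
floor [ 0.48605971 -0.14683911  0.11800093] [0.66327994 0.16300445 0.127948  ] ((0.5747895836830139, 0.0069734156131744385), (0.15958519279956818, 0.3125094175338745), 3.4542722702026367)
t: 0.48
position: [0.155, -0.6045, 0.2297]
ee_rot: [-0.707, -0.02, 0.707, -0.017]
wrist_force: [0.1, 0.5, 0.3]
gripper_width: 0.0516
t 0.47 p [ 0.155  -0.6045  0.2297] w 0.0516 F [0.1 0.5 0.3]
[[-0.0, 0.052, -0.999], [0.003, -0.999, -0.052], [-1.0, -0.003, 0.0]]
shift tool mm [ 6.000e-01 -6.264e+02 -4.175e+02]
turn units -0.05 j6 0.1
```

```bash
python3 -m creep '[[0,-48,-32,0,0.2],[0,-48,-32,0,0.2],[0,-48,-32,0,0.2],[0,-48,-32,0,0.2],[0,-48,-32,0,0.2]]' >/dev/null
python3 -m creep '[[0,-48,-32,0,0.2],[0,-48,-32,0,0.2],[0,-48,-32,0,0.2],[0,-48,-32,0,0.2],[0,-48,-32,0,0.2]]' >/dev/null
python3 -m creep '[[0,-48,-32,0,0.2],[0,-48,-32,0,0.2],[0,-30,-22,0,0.2],[0,0,0,0,0.2]]' >/dev/null
python3 -c "
from h import *
rows([.5417,.045,.162],np.radians(93.3));snap('wrist','w1')"
```

```text
t 2.23 p [0.5302 0.0472 0.2306] w 0.0514 F [-0.5 -1.3  0.2]
[[0.003, 0.087, -0.996], [0.002, -0.996, -0.087], [-1.0, -0.001, -0.003]]
shift tool mm [ 68.6   3.3 -11.1]
turn units 0.28 j6 1.46
```

View pics/w1.png

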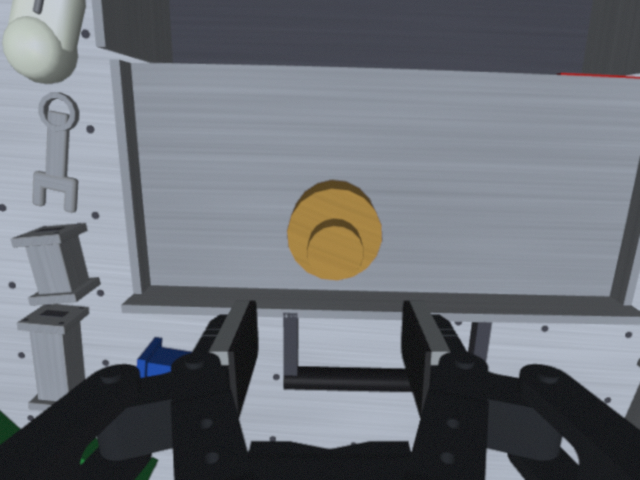

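```bash
python3 -c "
from h import *
d=load('w1')
print('knob',pt(d,335,248,.187),pt(d,335,248),'cyltop',pt(d,334,231,.157))
for u,v in[(150,288),(623,296),(133,63),(640,77)]:
  p=pt(d,u,v,.123);print(p,tow(p))
for u,v in[(400,379),(290,379)]:
  p=pt(d,u,v,.153);print(p,tow(p),pt(d,u,v))
"
```

```text
knob [0.5455185  0.04560746 0.187     ] [0.54530264 0.04557992 0.18628645] cyltop [0.54553281 0.04578266 0.157     ]
[0.49011997 0.15607903 0.123     ] [-0.06549253  0.14759379  0.123     ]
[ 0.51008991 -0.14205778  0.123     ] [-0.06271766 -0.15119821  0.123     ]
[0.62150938 0.16205918 0.123     ] [0.06602325 0.14600071 0.123     ]
[ 0.63918733 -0.1163598   0.123     ] [ 0.06764497 -0.13297421  0.123     ]
[ 0.45860295 -0.00082037  0.153     ] [-0.10598906 -0.0072312   0.153     ] [ 0.45866782 -0.00079607  0.15309959]
[0.45308631 0.06337058 0.153     ] [-0.10780146  0.05717087  0.153     ] [0.4533466  0.06335202 0.15338478]
```

```bash
sed -i 's/radians(3.3)/radians(3.6)/' h.py; python3 -m creep '[[0,3,-13,0.2,0.2],[30,0,0,0,0.2],[38,0,0,0,0.2],[2,0,0,0,0.2]]'>/dev/null
python3 -c "
from h import *
rows([.5435,.0455,.160],np.radians(93.6))"
```

```text
t 2.77 p [0.5451 0.0401 0.16  ] w 0.0514 F [ 0.7 -0.1  1.2]
[[0.004, 0.06, -0.998], [0.001, -0.998, -0.06], [-1.0, -0.0, -0.004]]
shift tool mm [ 0.  -5.4  1.3]
turn units -0.03 j6 1.47
```

```bash
python3 -m creep '[[0,-5,1,0,0.2],[0,0,0,0,-1],[0,0,0,0,-1],[0,0,0,0,-1],[0,0,0,0,-1]]' 60
python3 -m creep '[[-6,0,0,0,-1],[-12,0,0,0,-1],[-15,0,0,0,-1],[-15,0,0,0,-1],[-15,0,0,0,-1]]' 60
python3 -c "
from h import *
st();snap('wrist','w2')"
```

```text
t: 3.4
position: [0.5456, 0.0445, 0.164]
ee_rot: [0.71, 0.021, -0.704, 0.021]
wrist_force: [-1.5, 0.0, 0.7]
gripper_width: 0.0239
t: 4.03
position: [0.5443, 0.0444, 0.2307]
ee_rot: [0.709, 0.021, -0.704, 0.021]
wrist_force: [0.2, -0.2, -5.9]
gripper_width: 0.0241
t 4.03 p [0.5443 0.0444 0.2307] w 0.0241 F [ 0.2 -0.2 -5.9]
[[0.007, 0.059, -0.998], [0.0, -0.998, -0.059], [-1.0, -0.0, -0.007]]
```

View pics/w2.png

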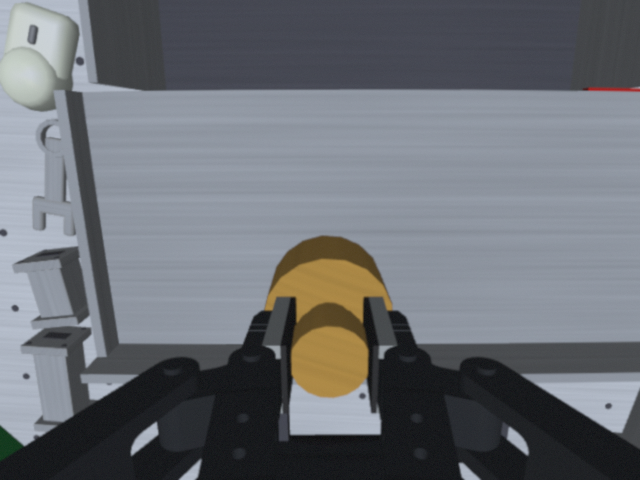

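```bash
python3 -m creep '[[-18,0,10,0,-1],[-18,0,10,0,-1],[0,25,4,0,-1],[0,45,0,0,-1],[0,50,0,0,-1]]' 60 >/dev/null
python3 -m creep '[[0,50,0,0,-1],[0,50,0,0,-1],[0,50,0,0,-1],[0,50,0,0,-1],[0,50,0,0,-1]]' 60 >/dev/null
python3 -m creep '[[0,50,0,0,-1],[0,22,0,0,-1],[0,0,0,0,-1],[0,0,0,0,-1]]' 60
python3 -c "
from h import *
rows([.5545,-.408,.060],np.radians(93.6))"
```

```text
t: 5.82
position: [0.5425, -0.4105, 0.2763]
ee_rot: [0.711, 0.022, -0.703, 0.021]
wrist_force: [0.1, 0.4, -5.5]
gripper_width: 0.0239
t 5.83 p [ 0.5425 -0.4105  0.2763] w 0.0239 F [ 0.1  0.4 -5.5]
[[0.012, 0.06, -0.998], [0.002, -0.998, -0.06], [-1.0, -0.001, -0.012]]
shift tool mm [216.4  -1.6  -9.6]
turn units -0.03 j6 0.77
```

```bash
python3 -m creep '[[40,-2,-10,0,-1],[50,0,0,0,-1],[50,0,0,0,-1],[50,0,0,0,-1],[20,0,0,0,-1]]' 60
python3 -m creep '[[0,0,0,0,-1],[0,0,0,0,-1]]' 60
python3 -c "
from h import *
rows([.5545,-.408,.045],np.radians(93.6))
snap('wrist','w3')"
```

```text
t: 6.45
position: [0.5576, -0.4034, 0.0656]
ee_rot: [0.712, 0.022, -0.701, 0.024]
wrist_force: [-0.4, -0.2, -5.5]
gripper_width: 0.024
t: 6.7
position: [0.5577, -0.4016, 0.0658]
ee_rot: [0.712, 0.023, -0.701, 0.024]
wrist_force: [0.4, 0.0, -5.1]
gripper_width: 0.024
t 6.7 p [ 0.5577 -0.4016  0.0658] w 0.024 F [ 0.4  0.  -5.1]
[[0.015, 0.066, -0.998], [-0.0, -0.998, -0.066], [-1.0, 0.001, -0.015]]
shift tool mm [20.7  6.2  3.9]
turn units 0.03 j6 0.78
```

View pics/w3.png

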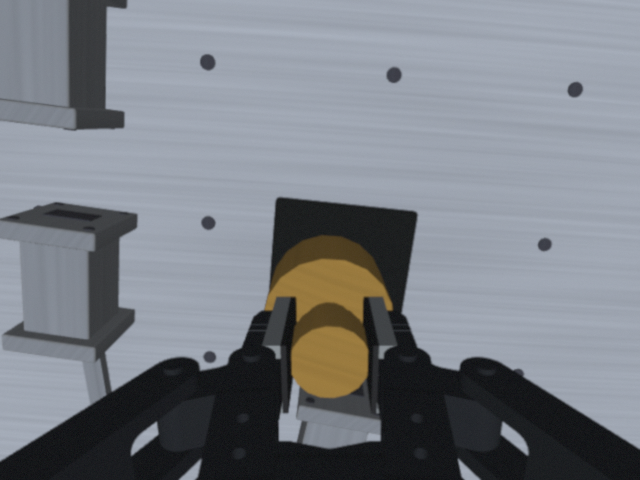

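```bash
python3 -m creep '[[0,7,3,0,-1],[8,0,0,0,-1],[5,0,0,0,-1],[3,0,0,0,-1]]' 60
python3 -m creep '[[3,0,0,0,-1],[2,0,0,0,-1]]' 60
python3 -c "
from h import *
rows([.5545,-.408,.045])"
```

```text
t: 7.25
position: [0.5562, -0.4104, 0.0517]
ee_rot: [0.713, 0.022, -0.7, 0.025]
wrist_force: [0.1, 0.1, -6.2]
gripper_width: 0.0238
t: 7.5
position: [0.5563, -0.4103, 0.0461]
ee_rot: [0.713, 0.022, -0.7, 0.025]
wrist_force: [0.9, 0.6, -5.3]
gripper_width: 0.0239
t 7.5 p [ 0.5563 -0.4103  0.0461] w 0.0239 F [ 0.9  0.6 -5.3]
[[0.018, 0.066, -0.998], [-0.003, -0.998, -0.066], [-1.0, 0.004, -0.018]]
shift tool mm [ 1.  -2.4  1.7]
```

```bash
for i in 1 2; do python3 -m creep '[[1,0,0,0,-1],[1,0,0,0,-1]]' 60 | egrep 'posi|force'; done
```

```text
position: [0.5567, -0.4102, 0.0444]
wrist_force: [-1.3, 5.9, 12.1]
position: [0.5572, -0.4101, 0.0445]
wrist_force: [-4.3, 4.9, 8.8]
```

```bash
python3 -m creep '[[-1,0,0,0,-0.2],[0,0,0,0,0.2],[0,0,0,0,0.2],[-20,0,0,0,0.2],[-50,0,0,0,0.2]]' 60
python3 -m creep '[[-50,0,0,0,0.2],[-30,0,0,0,0.2],[0,0,0,0,0.2]]' >/dev/null
python3 -c "
from h import *
rows([.455,-.4055,.06],np.radians(82));d=snap('wrist','w4');blobs(d,mn=500,mx=60000)
P=cloud(d).reshape(-1,3);m=(P[:,2]>.056)&(P[:,2]<.075)&(abs(P[:,0]-.556)<.03)&(abs(P[:,1]+.41)<.03);q=P[m];print('knob',len(q),q.mean(0))"
```

```text
t: 8.62
position: [0.555, -0.4093, 0.1161]
ee_rot: [0.713, 0.023, -0.701, 0.024]
wrist_force: [0.1, -0.9, 0.6]
gripper_width: 0.0507
t 9.0 p [ 0.555  -0.4105  0.2072] w 0.0514 F [-0.   0.6 -0.3]
[[0.025, 0.066, -0.998], [-0.008, -0.998, -0.066], [-1.0, 0.01, -0.024]]
shift tool mm [144.7 -13.  102.9]
turn units 1.97 j6 0.77
px [152.  74.] xy 650.6 -282.4 LxW 61.7 43.0 yaw -4.0 z 41.5 [121 113 108]
px [157. 216.] xy 550.6 -282.2 LxW 61.0 42.8 yaw -4.8 z 41.5 [117 110 105]
px [326. 216.] xy 555.3 -409.9 LxW 49.3 48.9 yaw 28.9 z 39.6 [ 53 104 131]
px [544. 266.] xy 518.6 -579.0 LxW 123.7 19.3 yaw 0.3 z 59.5 [50 48 46]
px [313. 338.] xy 456.8 -405.7 LxW 92.3 42.2 yaw -8.4 z 41.3 [121 113 108]
px [162. 466.] xy 329.5 -277.4 LxW 28.6 24.1 yaw 3.9 z 41.1 [114 107 102]
knob 1194 [ 0.55608288 -0.40982127  0.06670142]
```

View pics/w4.png

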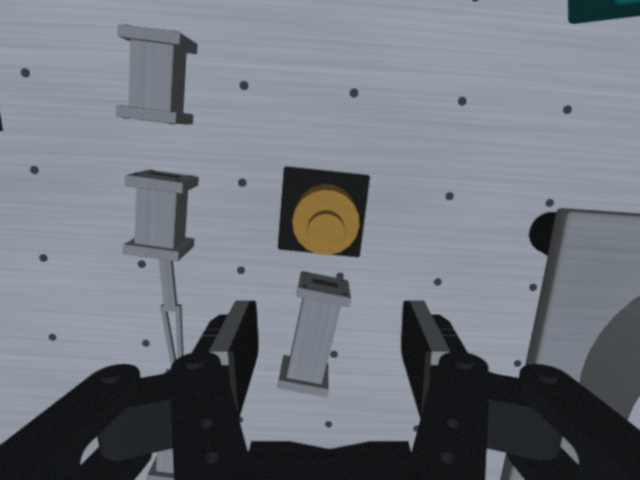

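```bash
python3 -m creep '[[0,-7,50,1,0.2],[0,-17,50,1,0.2],[45,0,0,0,0.2],[50,0,0,0,0.2],[0,0,0,0,0.2]]' >/dev/null
python3 -c "
from h import *
rows([.456,-.4057,.008],np.radians(81.8))"
```

```text
t 9.68 p [ 0.4527 -0.386   0.1055] w 0.0514 F [0.1 0.7 0.5]
[[0.022, -0.15, -0.988], [-0.005, -0.989, 0.15], [-1.0, 0.002, -0.022]]
shift tool mm [97.6 18.8 -4. ]
turn units -0.07 j6 0.9
```

```bash
python3 -m creep '[[20,19,-5,0,0.2],[35,0,0,0,0.2],[35,0,0,0,0.2],[0,0,0,0,0.2]]' >/dev/null
python3 -c "
from h import *
rows([.456,-.4057,.008],np.radians(81.8))"
```

```text
t 10.18 p [ 0.4598 -0.4093  0.0201] w 0.0511 F [0.2 0.1 1. ]
[[0.025, -0.149, -0.989], [-0.009, -0.989, 0.149], [-1.0, 0.005, -0.026]]
shift tool mm [12.  -3.   4.6]
turn units -0.06 j6 0.88
```

```bash
python3 -m creep '[[11,-3,4,0,0.2],[1,0,0,0,-1],[0,0,0,0,-1],[0,0,0,0,-1]]' 50
python3 -m creep '[[-15,0,0,0,-1],[-40,0,0,0,-1],[-50,0,0,-1,-1],[-50,0,0,-1,-1],[-50,0,0,0,-1]]' 50
python3 -c "
from h import *
rows(w2([0,-.096,.26]),np.radians(93.6))"
```

```text
t: 10.68
position: [0.4582, -0.4073, 0.0124]
ee_rot: [0.716, -0.057, -0.694, -0.049]
wrist_force: [1.1, -0.4, -1.4]
gripper_width: 0.029
t: 11.3
position: [0.4507, -0.4031, 0.2246]
ee_rot: [0.716, 0.02, -0.698, 0.028]
wrist_force: [-0.2, -0.9, -2.4]
gripper_width: 0.0289
t 11.3 p [ 0.4507 -0.4031  0.2246] w 0.0289 F [-0.2 -0.9 -2.4]
[[0.026, 0.067, -0.997], [-0.01, -0.998, -0.067], [-1.0, 0.012, -0.025]]
shift tool mm [ -35.6 -310.6 -141.5]
turn units 0.04 j6 0.66
```

```bash
python3 -m creep '[[-36,-20,-8,0,-1],[0,-52,-24,0,-1],[0,-52,-24,0,-1],[0,-52,-24,0,-1],[0,-52,-24,0,-1]]' 50 >/dev/null
python3 -m creep '[[0,-52,-24,0,-1],[0,-25,-12,0,-1],[0,0,0,0,-1]]' 50 >/dev/null
python3 -c "
from h import *
rows(w2([0,-.096,.19]),np.radians(93.6))"
```

```text
t 12.3 p [ 0.572  -0.0805  0.2753] w 0.0292 F [-1.  -0.4 -0.7]
[[0.04, 0.065, -0.997], [-0.02, -0.998, -0.066], [-0.999, 0.023, -0.039]]
shift tool mm [85.2  0.7  5.5]
turn units 0.02 j6 1.27
```

```bash
python3 -m creep '[[20,0,2,0,-1],[20,0,2,0,-1],[20,0,2,0,-1],[20,0,0,0,-1],[0,0,0,0,-1]]' 50
python3 -c "
from h import *
rows(w2([0,-.096,.180]),np.radians(93.6))"
```

```text
t: 12.92
position: [0.5677, -0.086, 0.1975]
ee_rot: [0.722, 0.014, -0.691, 0.031]
wrist_force: [0.0, 0.1, -0.9]
gripper_width: 0.0291
t 12.93 p [ 0.5677 -0.086   0.1975] w 0.0291 F [ 0.   0.1 -0.9]
[[0.043, 0.063, -0.997], [-0.022, -0.998, -0.064], [-0.999, 0.025, -0.042]]
shift tool mm [17.5 -3.  -1.7]
turn units 0.0 j6 1.26
```

```bash
python3 -m creep '[[8,-3,-1,0,-1],[7,0,0,0,-1],[3,0,0,0,-1],[0,0,0,0,0.05],[0,0,0,0,0.05]]' 50
python3 -m creep '[[0,0,0,0,0.05],[-15,0,0,0,0.05],[-25,0,0,0,0.05],[-25,0,0,0,0.05],[-10,0,0,0,0.05]]' 50
python3 -c "
from h import *
rows([.354,-.290,.22],np.radians(85.3));d=snap('wrist','w5');snap('scene','s1')
P=cloud(d).reshape(-1,3);m=(P[:,2]>.17);Q=np.array([tow(p) for p in P[m]]);print(Q[:, :].min(0),Q.max(0))"
```

```text
t: 13.55
position: [0.5704, -0.0842, 0.1813]
ee_rot: [0.723, 0.014, -0.69, 0.031]
wrist_force: [0.1, 0.5, -0.4]
gripper_width: 0.0448
t: 14.18
position: [0.5668, -0.0823, 0.2613]
ee_rot: [0.723, 0.014, -0.69, 0.031]
wrist_force: [0.7, 0.3, 0.3]
gripper_width: 0.0447
t 14.18 p [ 0.5668 -0.0823  0.2613] w 0.0447 F [0.7 0.3 0.3]
[[0.048, 0.062, -0.997], [-0.023, -0.998, -0.064], [-0.999, 0.026, -0.047]]
shift tool mm [ 35.8 192.8 227.3]
turn units 1.38 j6 1.27
[-0.11824473 -0.17071365  0.17001086] [0.06000137 0.09995132 0.35381743]
```

View pics/w5.png

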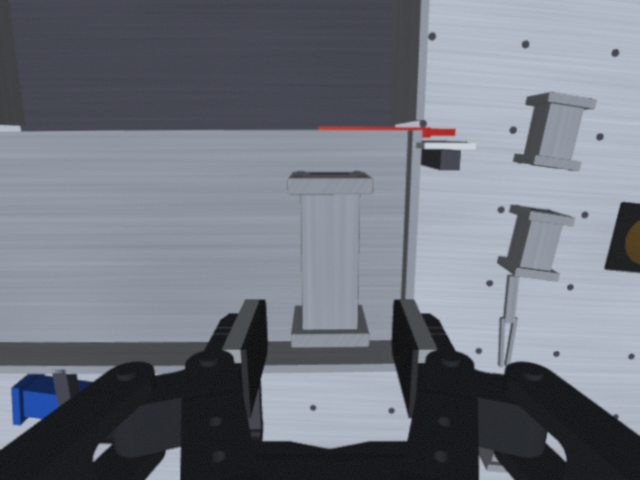

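```bash
python3 -m creep '[[0,16,19,0.28,0.2],[0,16,19,0.28,0.2],[0,16,19,0.28,0.2],[0,16,19,0.28,0.2],[0,16,19,0.28,0.2]]' >/dev/null
python3 -m creep '[[0,16,19,0,0.2],[0,16,19,0,0.2],[0,16,19,0,0.2],[0,16,19,0,0.2],[0,16,19,0,0.2]]' >/dev/null
python3 -m creep '[[0,16,19,0,0.2],[0,16,19,0,0.2],[0,0,0,0,0.2]]' >/dev/null
python3 -c "
from h import *
rows([.354,-.290,.1],np.radians(85.3));d=snap('wrist');blobs(d,mn=500,mx=60000)
d=load('w5');P=cloud(d).reshape(-1,3);m=(P[:,2]>.185)&(P[:,2]<.206)&(abs(P[:,1]+.083)<.04)&(P[:,0]>.515);Q=np.array([tow(p) for p in P[m]]);print(np.percentile(Q,[1,50,99],axis=0))
"
```

```text
t 15.9 p [ 0.3182 -0.2649  0.2437] w 0.0509 F [ 0.3  0.3 -0.4]
[[0.035, -0.088, -0.996], [-0.015, -0.996, 0.088], [-0.999, 0.012, -0.036]]
shift tool mm [145.3  20.2 -32.7]
turn units -0.06 j6 0.8
px [353. 167.] xy 354.8 -290.5 LxW 91.0 41.9 yaw -4.6 z 41.3 [120 112 107]
[[-0.04545172 -0.11686235  0.18806181]
 [ 0.00037268 -0.09741251  0.19009878]
 [ 0.04336951 -0.07792071  0.19687932]]
```

```bash
python3 -m creep '[[25,20,-33,0,0.2],[35,0,0,0,0.2],[35,0,0,0,0.2],[35,0,0,0,0.2],[0,0,0,0,0.2]]' >/dev/null
python3 -c "
from h import *
rows([.3545,-.290,.011],np.radians(85.3))"
```

```text
t 16.57 p [ 0.3585 -0.2883  0.111 ] w 0.0512 F [ 0.6 -0.2  1.1]
[[0.036, -0.086, -0.996], [-0.015, -0.996, 0.085], [-0.999, 0.012, -0.037]]
shift tool mm [99.8  0.9  7.6]
turn units -0.04 j6 0.82
```

```bash
python3 -m creep '[[32,1,7,0,0.2],[32,0,0,0,0.2],[25,0,0,0,0.2],[8,0,0,0,0.2],[0,0,0,0,0.2]]' >/dev/null
python3 -c "
from h import *
rows([.3545,-.290,.011],np.radians(85.3))"
```

```text
t 17.2 p [ 0.3594 -0.2919  0.0166] w 0.0514 F [ 0.2 -0.3  0.2]
[[0.041, -0.084, -0.996], [-0.02, -0.996, 0.083], [-0.999, 0.016, -0.043]]
shift tool mm [ 5.4 -1.6  5.2]
turn units -0.02 j6 0.8
```

```bash
python3 -m creep '[[5,-1,5,0,0.2],[0,0,0,0,-1],[0,0,0,0,-1],[0,0,0,0,-1]]' 50
python3 -m creep '[[-15,0,0,0,-1],[-35,0,0,0,-1],[-40,0,0,-0.5,-1],[-40,0,0,-0.5,-1],[-40,0,0,-0.4,-1]]' 50
python3 -m creep '[[-40,0,0,0,-1],[-40,0,0,0,-1],[0,0,0,0,-1]]' 50
python3 -c "
from h import *
rows(w2([0,-.032,.26]),np.radians(93.6))"
```

```text
t: 17.7
position: [0.3552, -0.2913, 0.0137]
ee_rot: [0.722, -0.037, -0.691, -0.022]
wrist_force: [0.0, -0.3, -1.1]
gripper_width: 0.0287
t: 18.32
position: [0.3464, -0.2863, 0.1867]
ee_rot: [0.72, 0.017, -0.693, 0.03]
wrist_force: [0.5, -0.4, -1.5]
gripper_width: 0.0289
t: 18.7
position: [0.3432, -0.285, 0.2723]
ee_rot: [0.721, 0.015, -0.692, 0.032]
wrist_force: [1.1, 1.0, -2.1]
gripper_width: 0.0293
t 18.7 p [ 0.3432 -0.285   0.2723] w 0.0293 F [ 1.1  1.  -2.1]
[[0.043, 0.067, -0.997], [-0.022, -0.997, -0.068], [-0.999, 0.025, -0.042]]
shift tool mm [  16.  -250.3 -239.6]
turn units 0.04 j6 0.66
```

```bash
python3 -m creep '[[0,-28,-27,0,-1],[0,-28,-27,0,-1],[0,-28,-27,0,-1],[0,-28,-27,0,-1],[0,-28,-27,0,-1]]' 50 >/dev/null
python3 -m creep '[[0,-28,-27,0,-1],[0,-28,-27,0,-1],[0,-28,-27,0,-1],[0,-26,-24,0,-1],[0,0,0,0,-1]]' 50
python3 -c "
from h import *
rows(w2([0,-.032,.169]),np.radians(93.6))"
```

```text
t: 19.95
position: [0.5682, -0.0092, 0.2643]
ee_rot: [0.717, 0.016, -0.697, 0.03]
wrist_force: [-0.5, -0.5, -0.7]
gripper_width: 0.029
t 19.95 p [ 0.5682 -0.0092  0.2643] w 0.029 F [-0.5 -0.5 -0.7]
[[0.029, 0.065, -0.997], [-0.018, -0.998, -0.065], [-0.999, 0.02, -0.028]]
shift tool mm [95.4  8.2  5.5]
turn units 0.02 j6 1.4
```

```bash
python3 -m creep '[[20,8,5,0,-1],[25,0,0,0,-1],[20,0,0,0,-1],[0,0,0,0,-1]]' 50 >/dev/null
python3 -c "
from h import *
rows(w2([0,-.032,.169]),np.radians(93.6))"
```

```text
t 20.45 p [ 0.562  -0.02    0.1941] w 0.0293 F [-0.1  0.   0.4]
[[0.023, 0.065, -0.998], [-0.018, -0.998, -0.065], [-1.0, 0.02, -0.022]]
shift tool mm [25.1 -0.8 -3.4]
turn units 0.02 j6 1.38
```

```bash
python3 -m creep '[[12,-1,-3,0,-1],[10,0,0,0,-1],[4,0,0,0,-1],[0,0,0,0,0.05],[0,0,0,0,0.05]]' 50
python3 -m creep '[[0,0,0,0,0.05],[-15,0,0,0,0.05],[-25,0,0,0,0.05],[-25,0,0,0,0.05],[-25,0,0,0,0.05]]' 50
python3 -c "
from h import *
d=snap('wrist');P=cloud(d).reshape(-1,3);m=(P[:,2]>.165)&(P[:,2]<.195)&(abs(P[:,1]-.0)<.15)&(P[:,0]>.515)&(P[:,0]<.62);q=P[m];Q=np.array([tow(p) for p in q]);
for a,b in((-.14,-.065),(-.064,.0)):
  s=Q[(Q[:,1]>a)&(Q[:,1]<b)&(Q[:,2]>.172)];print(np.percentile(s,[1,50,99],axis=0))
rows([.365,.2875,.26],np.radians(91))"
```

```text
t: 21.08
position: [0.5663, -0.0198, 0.1678]
ee_rot: [0.715, 0.016, -0.698, 0.03]
wrist_force: [0.5, -0.6, 0.0]
gripper_width: 0.0448
t: 21.7
position: [0.5636, -0.0179, 0.2631]
ee_rot: [0.715, 0.016, -0.698, 0.03]
wrist_force: [0.1, -0.3, -0.5]
gripper_width: 0.0448
[[-0.0447594  -0.11655403  0.17298613]
 [ 0.00457764 -0.09749762  0.17950015]
 [ 0.04299796 -0.07714878  0.18633322]]
[[-0.04406131 -0.05229395  0.17544533]
 [ 0.00199052 -0.0327666   0.17960435]
 [ 0.04471262 -0.01320778  0.18641421]]
t 21.75 p [ 0.565  -0.0181  0.2666] w 0.045 F [1.1 0.  4.8]
[[0.03, 0.065, -0.997], [-0.019, -0.998, -0.065], [-0.999, 0.021, -0.028]]
shift tool mm [  -5.1 -317.9  179.7]
turn units 0.45 j6 1.38
```

```bash
python3 -m creep '[[0,-28,16,0.2,0.2],[0,-28,16,0.2,0.2],[0,-28,16,0,0.2],[0,-28,16,0,0.2],[0,-28,16,0,0.2]]' >/dev/null
python3 -m creep '[[0,-28,16,0,0.2],[0,-28,16,0,0.2],[0,-28,16,0,0.2],[0,-28,16,0,0.2],[0,-28,16,0,0.2]]' >/dev/null
python3 -m creep '[[0,-20,12,0,0.2],[0,0,0,0,0.2]]' >/dev/null
python3 -c "
from h import *
rows([.365,.2875,.1],np.radians(91));d=snap('wrist');blobs(d,mn=500,mx=60000)"
```

```text
t 23.25 p [0.3818 0.2864 0.2681] w 0.0516 F [-0.5 -0.3  0. ]
[[0.048, 0.02, -0.999], [-0.015, -1.0, -0.021], [-0.999, 0.016, -0.047]]
shift tool mm [167.   -4.2  24.7]
turn units 0.03 j6 2.11
px [183.  25.] xy 536.6 402.0 LxW 42.5 38.3 yaw -84.2 z 41.4 [115 108 103]
px [189. 117.] xy 460.6 403.6 LxW 91.7 42.3 yaw -13.0 z 41.2 [124 116 110]
px [335. 120.] xy 460.8 278.7 LxW 60.9 42.1 yaw 9.8 z 41.6 [129 120 115]
px [323. 229.] xy 366.5 287.5 LxW 90.9 41.7 yaw -0.2 z 41.3 [127 119 113]
px [462. 237.] xy 360.8 161.5 LxW 91.3 42.5 yaw 85.1 z 41.2 [133  65  33]
px [ 74. 260.] xy 333.1 517.4 LxW 64.7 41.8 yaw 27.7 z 56.3 [46 59 75]
px [205. 296.] xy 298.4 395.6 LxW 44.1 42.2 yaw 41.1 z 41.3 [ 55 102  38]
px [355. 356.] xy 240.4 255.1 LxW 90.3 43.0 yaw 60.6 z 41.3 [51 97 34]
```

```bash
python3 -m creep '[[25,-4,25,0,0.2],[40,0,0,0,0.2],[40,0,0,0,0.2],[40,0,0,0,0.2],[30,0,0,0,0.2]]' >/dev/null
python3 -m creep '[[30,0,0,0,0.2],[15,0,0,0,0.2],[0,0,0,0,0.2]]' >/dev/null
python3 -c "
from h import *
rows([.366,.2875,.012],np.radians(90.2))"
```

```text
t 24.3 p [0.3756 0.2833 0.0455] w 0.0511 F [-0.2  0.2  0.5]
[[0.057, 0.014, -0.998], [-0.011, -1.0, -0.015], [-0.998, 0.012, -0.057]]
shift tool mm [32.9 -4.7 11.4]
turn units 0.1 j6 2.16
```

```bash
python3 -m creep '[[0,-4,11,0,0.2],[18,-1,0,0,0.2],[14,0,0,0,0.2],[0,0,0,0,0.2]]' >/dev/null
python3 -c "
from h import *
rows([.366,.2875,.012],np.radians(90.2))"
```

```text
t 24.8 p [0.3665 0.2886 0.0149] w 0.0512 F [-0.3  0.5  0.3]
[[0.061, 0.013, -0.998], [-0.009, -1.0, -0.014], [-0.998, 0.01, -0.06]]
shift tool mm [2.9 1.1 0.7]
turn units 0.09 j6 2.2
```

```bash
python3 -m creep '[[2,1,0,0,0.2],[0,0,0,0,-1],[0,0,0,0,-1],[0,0,0,0,-1]]' 50
python3 -m creep '[[-15,0,0,0,-1],[-35,0,0,0,-1],[-40,0,0,-0.2,-1],[-40,0,0,-0.2,-1],[-40,0,0,0,-1]]' 50 >/dev/null
python3 -m creep '[[-40,0,0,0,-1],[-45,0,0,0,-1],[0,0,0,0,-1]]' 50
python3 -c "
from h import *
rows(w2([0,.032,.26]),np.radians(93.6))"
```

```text
t: 25.3
position: [0.3669, 0.2878, 0.0142]
ee_rot: [0.729, 0.002, -0.685, 0.008]
wrist_force: [0.9, -0.2, -1.5]
gripper_width: 0.0292
t: 26.3
position: [0.3497, 0.2893, 0.2772]
ee_rot: [0.728, 0.016, -0.685, 0.024]
wrist_force: [0.1, 0.5, -1.4]
gripper_width: 0.0293
t 26.3 p [0.3497 0.2893 0.2772] w 0.0293 F [ 0.1  0.5 -1.4]
[[0.06, 0.056, -0.997], [-0.009, -0.998, -0.057], [-0.998, 0.012, -0.06]]
shift tool mm [  32.1  256.1 -196.7]
turn units -0.06 j6 2.12
```

```bash
python3 -m creep '[[0,28,-21,0,-1],[0,28,-21,0,-1],[0,28,-21,0,-1],[0,28,-21,0,-1],[0,28,-21,0,-1]]' 50 >/dev/null
python3 -m creep '[[0,28,-21,0,-1],[0,28,-21,0,-1],[0,28,-21,0,-1],[0,28,-21,0,-1],[0,0,0,0,-1]]' 50
python3 -c "
from h import *
rows(w2([0,.032,.159]),np.radians(93.6))"
```

```text
t: 27.55
position: [0.5534, 0.0391, 0.2803]
ee_rot: [0.723, 0.016, -0.691, 0.025]
wrist_force: [0.3, 0.0, -1.7]
gripper_width: 0.0288
t 27.55 p [0.5534 0.0391 0.2803] w 0.0288 F [ 0.3  0.  -1.7]
[[0.045, 0.057, -0.997], [-0.011, -0.998, -0.058], [-0.999, 0.014, -0.045]]
shift tool mm [121.5  -6.5  -3.5]
turn units -0.05 j6 1.48
```

```bash
python3 -m creep '[[25,-6,-3,0,-1],[30,0,0,0,-1],[25,0,0,0,-1],[10,0,0,0,-1],[0,0,0,0,-1]]' 50 >/dev/null
python3 -c "
from h import *
rows(w2([0,.032,.159]),np.radians(93.6))"
```

```text
t 28.18 p [0.5562 0.0464 0.1847] w 0.0289 F [ 0.3  0.3 -2.3]
[[0.039, 0.057, -0.998], [-0.01, -0.998, -0.058], [-0.999, 0.012, -0.039]]
shift tool mm [26.   2.  -4.7]
turn units -0.05 j6 1.5
```

```bash
python3 -m creep '[[12,2,-5,0,-1],[10,0,0,0,-1],[5,0,0,0,-1],[0,0,0,0,0.05],[0,0,0,0,0.05]]' 50
python3 -m creep '[[0,0,0,0,0.05],[-15,0,0,0,0.05],[-25,0,0,0,0.05],[-25,0,0,0,0.05],[-25,0,0,0,0.05]]' 50
python3 -m creep '[[0,0,0,0,0.05],[0,0,0,0,0.05],[0,0,0,0,0.05],[0,0,0,0,0.05]]' >/dev/null
python3 -c "
from h import *
d=snap('wrist','w6');P=cloud(d).reshape(-1,3);Q=np.array([tow(p) for p in P]);
for a,b in((-.14,-.065),(-.064,.0),(0.,.064)):
  s=Q[(Q[:,1]>a)&(Q[:,1]<b)&(abs(Q[:,0])<.05)];f=s[(s[:,2]<.145)];s=s[(s[:,2]>.16)&(s[:,2]<.2)];print(np.percentile(s,[1,50,98],axis=0),np.median(f[:,2]))
rows([.46,.403,.26],np.radians(77.4))
d=snap('scene','s2');cv2.imwrite('pics/s2c.png',cv2.resize(d['img'][210:310,180:300],None,fx=5,fy=5,interpolation=cv2.INTER_CUBIC))"
```

```text
t: 28.8
position: [0.5639, 0.0444, 0.1581]
ee_rot: [0.722, 0.016, -0.692, 0.024]
wrist_force: [-0.0, 0.1, 0.5]
gripper_width: 0.0448
t: 29.42
position: [0.5595, 0.0454, 0.2533]
ee_rot: [0.722, 0.016, -0.692, 0.024]
wrist_force: [1.1, -0.2, -0.1]
gripper_width: 0.0447
[[-4.55494183e-02 -1.16072089e-01  1.60794320e-01]
 [ 1.20180894e-04 -9.49156337e-02  1.67785143e-01]
 [ 4.29004173e-02 -7.63445097e-02  1.74374836e-01]] 0.13175008632603719
[[-0.04338591 -0.05189696  0.16114038]
 [ 0.00575852 -0.03294939  0.16775567]
 [ 0.044192   -0.01526416  0.17434841]] 0.131673963712508
[[-0.04287313  0.01214452  0.16477152]
 [ 0.00295634  0.03154967  0.16787313]
 [ 0.04556485  0.04973284  0.17445608]] 0.13165239377170934
t 29.98 p [0.5599 0.0454 0.2558] w 0.0449 F [ 1.1  0.3 -0.6]
[[0.046, 0.057, -0.997], [-0.01, -0.998, -0.058], [-0.999, 0.013, -0.045]]
shift tool mm [ -12.4 -362.6   78.7]
turn units 2.65 j6 1.5
```

View pics/s2c.png

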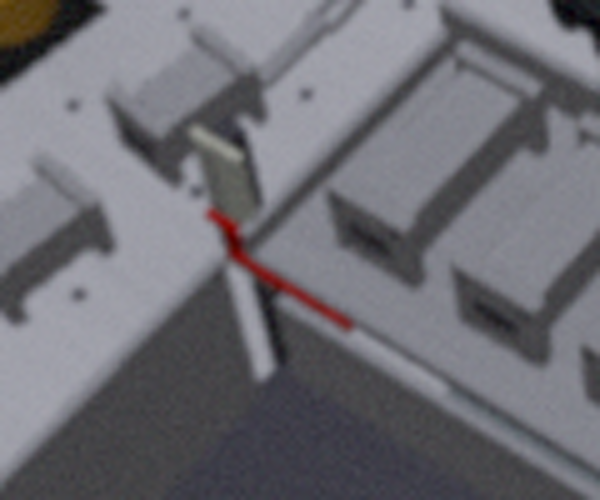

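```bash
python3 -c "
from h import *
for f in('w1','w2','w6','top0'):
  d=load(f);P=cloud(d).reshape(-1,3);Q=np.array([tow(p) for p in P])
  for a,b in((-.13,-.12),(-.12,-.07),(-.06,-.01),(.07,.13)):
    s=Q[(Q[:,1]>a)&(Q[:,1]<b)&(abs(Q[:,0])<.05)&(Q[:,2]>.11)&(Q[:,2]<.175)]; print(f,a,len(s),np.round(np.percentile(s[:,2],[10,30,50]) if len(s) else 0,4))
"
```

```text
w1 -0.13 2725 [0.1214 0.1219 0.1222]
w1 -0.12 13931 [0.1214 0.1219 0.1222]
w1 -0.06 14364 [0.1214 0.1219 0.1222]
w1 0.07 17412 [0.1214 0.1219 0.1222]
w2 -0.13 1685 [0.1632 0.1637 0.164 ]
w2 -0.12 18311 [0.1632 0.1637 0.164 ]
w2 -0.06 19218 [0.1632 0.1637 0.164 ]
w2 0.07 22942 [0.1632 0.1637 0.164 ]
w6 -0.13 194 [0.1306 0.1312 0.1315]
w6 -0.12 16256 [0.1315 0.1478 0.1668]
w6 -0.06 12460 [0.1316 0.1606 0.1673]
w6 0.07 13859 [0.1308 0.1313 0.1316]
top0 -0.13 186 [0.1186 0.1208 0.1219]
top0 -0.12 954 [0.1191 0.1208 0.122 ]
top0 -0.06 955 [0.1193 0.1209 0.1222]
top0 0.07 1151 [0.1191 0.1209 0.1222]
```

```bash
python3 -m creep '[[-5,-28,3,0.5,0.2],[-5,-28,3,0.5,0.2],[0,-28,4,0.5,0.2],[0,-28,6,0.5,0.2],[0,-28,8,0.6,0.2]]' >/dev/null
python3 -m creep '[[0,-28,8,0,0.2],[0,-28,8,0,0.2],[0,-28,12,0,0.2],[0,-28,12,0,0.2],[0,-28,12,0,0.2]]' >/dev/null
python3 -m creep '[[0,-28,12,0,0.2],[0,-28,12,0,0.2],[0,0,0,0,0.2]]' >/dev/null
python3 -c "
from h import *
rows([.46,.403,.1],np.radians(77.4));d=snap('wrist');blobs(d,mn=500,mx=60000)"
```

```text
t 31.65 p [0.5099 0.4054 0.2556] w 0.0512 F [ 0.1 -1.2  0.2]
[[0.04, -0.224, -0.974], [-0.013, -0.975, 0.223], [-0.999, 0.004, -0.041]]
shift tool mm [153.5  13.   54.5]
turn units -0.05 j6 2.4
px [438.  29.] xy 635.3 285.4 LxW 46.5 45.3 yaw -11.7 z 32.6 [146 150 143]
px [595.  14.] xy 616.3 152.9 LxW 61.6 28.0 yaw 78.2 z 44.1 [63 56 54]
px [314. 168.] xy 550.3 408.2 LxW 60.7 41.9 yaw 16.3 z 41.5 [123 115 109]
px [480. 236.] xy 461.3 279.3 LxW 61.4 42.7 yaw 9.9 z 41.5 [111 104  99]
px [342. 265.] xy 461.6 403.6 LxW 90.6 41.8 yaw -12.2 z 41.2 [120 112 107]
px [601. 311.] xy 361.0 172.8 LxW 71.0 42.8 yaw 84.4 z 40.7 [111  52  25]
px [263. 409.] xy 338.0 506.6 LxW 50.6 17.4 yaw 28.2 z 56.6 [42 55 70]
px [388. 418.] xy 295.4 388.5 LxW 62.2 42.2 yaw 49.9 z 40.9 [44 85 29]
```

```bash
python3 -m creep '[[15,7,27,0,0.2],[20,6,27,0,0.2],[40,0,0,0,0.2],[40,0,0,0,0.2],[30,0,0,0,0.2]]' >/dev/null
python3 -m creep '[[30,0,0,0,0.2],[15,0,0,0,0.2],[0,0,0,0,0.2]]' >/dev/null
python3 -c "
from h import *
rows([.461,.4033,.012],np.radians(77.7))"
```

```text
t 32.7 p [0.4637 0.3942 0.0592] w 0.0512 F [ 0.7 -0.6  0.5]
[[0.041, -0.23, -0.972], [-0.014, -0.973, 0.229], [-0.999, 0.005, -0.043]]
shift tool mm [46.9 -8.4  6.8]
turn units -0.16 j6 2.46
```

```bash
python3 -m creep '[[0,-8,7,-0.1,0.2],[25,0,0,0,0.2],[20,0,0,0,0.2],[0,0,0,0,0.2]]' >/dev/null
python3 -c "
from h import *
rows([.461,.4033,.012],np.radians(77.7))"
```

```text
t 33.2 p [0.4623 0.4068 0.018 ] w 0.0513 F [-0.   1.   0.7]
[[0.047, -0.217, -0.975], [-0.009, -0.976, 0.217], [-0.999, -0.001, -0.048]]
shift tool mm [6.  3.7 0.8]
turn units -0.04 j6 2.47
```

```bash
python3 -m creep '[[5,3,0,0,0.2],[0,0,0,0,-1],[0,0,0,0,-1],[0,0,0,0,-1]]' 50
python3 -m creep '[[-15,0,0,0,-1],[-35,0,0,0,-1],[-40,0,0,-0.6,-1],[-40,0,0,-0.7,-1],[-40,0,0,-0.7,-1]]' 50 >/dev/null
python3 -m creep '[[-40,0,0,-0.6,-1],[-40,0,0,0,-1],[0,0,0,0,-1]]' 50
python3 -c "
from h import *
rows(w2([0,.096,.26]),np.radians(93.6))"
```

```text
t: 33.7
position: [0.4628, 0.4051, 0.016]
ee_rot: [0.721, -0.077, -0.685, -0.077]
wrist_force: [0.4, 0.5, -1.0]
gripper_width: 0.029
t: 34.7
position: [0.4486, 0.4063, 0.2815]
ee_rot: [0.725, 0.02, -0.688, 0.024]
wrist_force: [0.1, 0.6, -1.4]
gripper_width: 0.0288
t 34.7 p [0.4486 0.4063 0.2815] w 0.0288 F [ 0.1  0.6 -1.4]
[[0.053, 0.063, -0.997], [-0.004, -0.998, -0.063], [-0.999, 0.008, -0.053]]
shift tool mm [ 28.5 304.1 -89.1]
turn units -0.0 j6 2.17
```

```bash
python3 -m creep '[[0,28,-8,0,-1],[0,28,-8,0,-1],[0,28,-8,0,-1],[0,28,-8,0,-1],[0,28,-8,0,-1]]' 50 >/dev/null
python3 -m creep '[[0,28,-8,0,-1],[0,28,-8,0,-1],[0,28,-8,0,-1],[0,28,-8,0,-1],[0,28,-8,0,-1]]' 50 >/dev/null
python3 -m creep '[[0,20,-6,0,-1],[0,0,0,0,-1]]' 50
python3 -c "
from h import *
rows(w2([0,.096,.15]),np.radians(93.6))"
```

```text
t: 36.2
position: [0.5492, 0.101, 0.2861]
ee_rot: [0.722, 0.02, -0.691, 0.025]
wrist_force: [0.4, -0.2, -1.9]
gripper_width: 0.0289
t 36.2 p [0.5492 0.101  0.2861] w 0.0289 F [ 0.4 -0.2 -1.9]
[[0.044, 0.063, -0.997], [-0.006, -0.998, -0.063], [-0.999, 0.009, -0.043]]
shift tool mm [136.3  -8.   -3.3]
turn units 0.0 j6 1.59
```

```bash
python3 -m creep '[[25,-8,-3,0,-1],[30,0,0,0,-1],[30,0,0,0,-1],[20,0,0,0,-1],[0,0,0,0,-1]]' 50 >/dev/null
python3 -c "
from h import *
rows(w2([0,.096,.149]),np.radians(93.6))"
```

```text
t 36.83 p [0.5536 0.1117 0.1782] w 0.0289 F [-0.6 -0.7 -1.1]
[[0.042, 0.064, -0.997], [-0.005, -0.998, -0.064], [-0.999, 0.008, -0.041]]
shift tool mm [29.4  3.5 -3. ]
turn units 0.01 j6 1.61
```

```bash
python3 -m creep '[[12,3,-3,0,-1],[10,0,0,0,-1],[8,0,0,0,-1],[0,0,0,0,0.05],[0,0,0,0,0.05]]' 50
python3 -m creep '[[0,0,0,0,0.05],[-15,0,0,0,0.05],[-25,0,0,0,0.05],[-25,0,0,0,0.05],[-25,0,0,0,0.05]]' 50
python3 -m creep '[[-20,20,0,0,0.05],[0,30,0,0,0.05],[0,30,0,0,0.05],[0,15,10,0,0.05],[0,0,10,0,0.05]]' >/dev/null
python3 -m creep '[[0,0,10,0,-0.1],[0,0,10,0,-0.1],[0,0,0,0,-0.1],[0,0,0,0,-0.1]]' >/dev/null
python3 -c "
from h import *
d=snap('wrist','w7');P=cloud(d).reshape(-1,3);Q=np.array([tow(p) for p in P])
for y in(-.096,-.032,.032,.096):
  s=Q[(abs(Q[:,1]-y)<.03)&(abs(Q[:,0])<.064)&(Q[:,2]>.155)&(Q[:,2]<.18)];print(np.round(np.percentile(s,[1,50,99],axis=0),4).tolist())
f=Q[(abs(Q[:,0])<.06)&(abs(Q[:,1])<.14)&(Q[:,2]<.135)&(Q[:,2]>.1)];print('floor',np.median(f[:,2]))
m=(abs(P[:,2]-.153)<.012)&(abs(Q[:,0]+.112)<.015)&(abs(Q[:,1])<.07);q=Q[m];print('handle',len(q),np.percentile(q,[1,50,99],axis=0))
rows(w2([-.112,0,.2]),np.radians(3.6))
d=snap('scene','s3');a=cv2.resize(d['img'][200:300,180:300],None,fx=5,fy=5,interpolation=cv2.INTER_CUBIC);cv2.imwrite('pics/s3c.png',a)"
```

```text
t: 37.45
position: [0.5592, 0.1093, 0.1486]
ee_rot: [0.722, 0.02, -0.691, 0.025]
wrist_force: [0.5, 1.1, -0.7]
gripper_width: 0.045
t: 38.08
position: [0.5546, 0.1097, 0.2439]
ee_rot: [0.722, 0.02, -0.691, 0.025]
wrist_force: [1.3, 0.1, 0.1]
gripper_width: 0.0447
[[-0.0456, -0.1162, 0.1551], [0.0003, -0.0966, 0.1567], [0.0424, -0.0765, 0.1635]]
[[-0.0444, -0.0519, 0.1551], [0.0017, -0.0325, 0.1567], [0.0439, -0.0131, 0.1635]]
[[-0.0431, 0.0119, 0.1551], [0.0038, 0.0313, 0.1567], [0.0453, 0.0507, 0.1635]]
[[-0.044, 0.0757, 0.1551], [0.0022, 0.096, 0.1567], [0.0439, 0.1155, 0.1636]]
floor 0.12049124590941443
handle 2221 [[-0.1153404  -0.03329371  0.1441033 ]
 [-0.10720205  0.00121808  0.15118405]
 [-0.10280649  0.0362164   0.15354011]]
t 39.25 p [0.5176 0.0127 0.2716] w 0.0384 F [-1.6  0.3 -0. ]
[[0.055, 0.067, -0.996], [-0.004, -0.998, -0.067], [-0.999, 0.007, -0.054]]
shift tool mm [68.   2.3 69.5]
turn units -14.96 j6 1.41
```

View pics/w7.png

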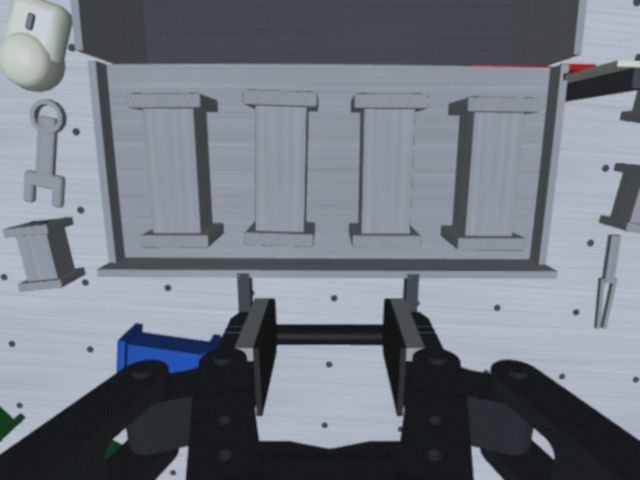

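View pics/s3c.png

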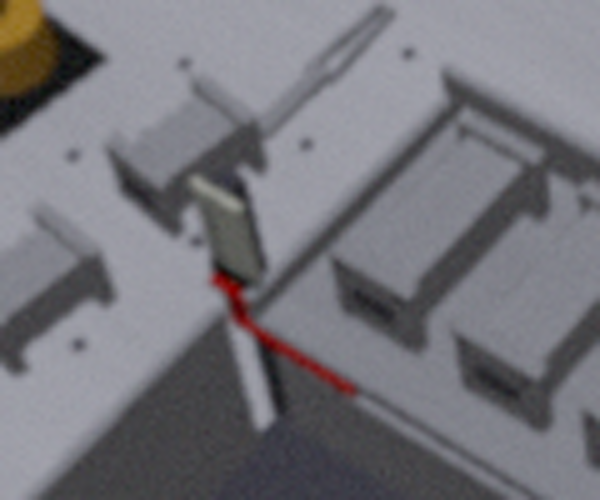

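```bash
python3 -m creep '[[0,0,15,-1.5,-0.1],[0,0,15,-1.5,-0.1],[0,0,0,-1.5,-0.1],[0,0,0,-1.5,-0.1],[0,0,0,-1.5,-0.1]]' >/dev/null
python3 -m creep '[[0,0,0,-1.5,-0.1],[0,0,0,-1.5,-0.1],[0,0,0,-1.5,-0.1],[0,0,0,-1.5,-0.1],[0,0,0,-1.5,-0.1]]' >/dev/null
python3 -c "
from h import *
rows(w2([-.112,0,.2]),np.radians(3.6));d=snap('wrist','w8')
P=cloud(d).reshape(-1,3);Q=np.array([tow(p) for p in P])
m=(abs(P[:,2]-.148)<.012)&(abs(Q[:,0]+.11)<.02)&(abs(Q[:,1])<.055);q=Q[m];print('handle',len(q),np.percentile(q,[1,50,99],axis=0))"
```

```text
t 40.55 p [0.4902 0.0083 0.2692] w 0.0384 F [ 0.5 -0.6 -0.1]
[[0.055, 0.992, 0.117], [-0.004, 0.118, -0.993], [-0.999, 0.054, 0.01]]
shift tool mm [ 67.  -41.7  -2.3]
turn units 0.53 j6 -0.23
handle 3896 [[-0.1169145  -0.05303366  0.14370415]
 [-0.10912858  0.00564261  0.15117311]
 [-0.09158932  0.05442111  0.1535461 ]]
```

View pics/w8.png

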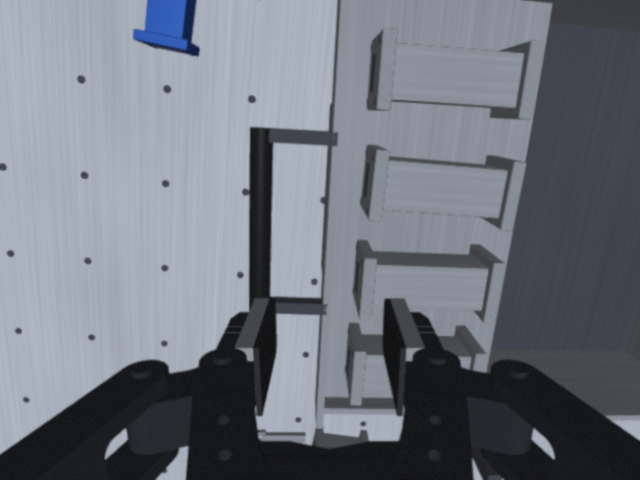

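```bash
python3 -c "
from h import *
d=load('w8')
for u,v in[(261,129),(260,215),(259,308)]: p=pt(d,u,v,.153);print(p,tow(p))
p=[(pt(d,261,129,.153)+pt(d,259,306,.153))/2][0]
rows([p[0],p[1],.2],np.radians(4.2))"
```

```text
[0.450853   0.06664338 0.153     ] [-0.10952404  0.0611411   0.153     ]
[0.453977   0.01600882 0.153     ] [-0.10958557  0.01041029  0.153     ]
[ 0.45769704 -0.04573984  0.153     ] [-0.1097501  -0.05145009  0.153     ]
t 40.6 p [0.4902 0.0083 0.2692] w 0.0384 F [ 0.6  0.2 -0.3]
[[0.055, 0.991, 0.126], [-0.004, 0.126, -0.992], [-0.999, 0.054, 0.011]]
shift tool mm [ 67.1 -39.   -8.1]
turn units 0.51 j6 -0.23
```

```bash
python3 -m creep '[[10,-20,-4,0.5,-0.1],[20,-22,-4,0,-0.1],[20,0,0,0,-0.1],[10,0,0,0,-0.1],[0,0,0,0,-0.1]]' >/dev/null
python3 -c "
from h import *
rows([.454,.0075,.13],np.radians(3.8))"
```

```text
t 41.23 p [0.4517 0.012  0.2057] w 0.0385 F [ 0.1 -0.   0.2]
[[0.056, 0.997, 0.061], [-0.004, 0.062, -0.998], [-0.998, 0.056, 0.007]]
shift tool mm [75.7 -2.2  4.1]
turn units -0.04 j6 -0.17
```

```bash
python3 -m creep '[[20,-2,4,0,-0.1],[25,0,0,0,-0.1],[15,0,0,0,-0.1],[0,0,0,0,-0.1]]' >/dev/null
python3 -c "
from h import *
rows([.454,.0075,.13],np.radians(3.8))"
```

```text
t 41.73 p [0.4567 0.0072 0.1467] w 0.0386 F [-0.1 -0.1 -0.1]
[[0.061, 0.996, 0.058], [-0.004, 0.059, -0.998], [-0.998, 0.061, 0.008]]
shift tool mm [16.5 -3.6 -0.6]
turn units -0.07 j6 -0.18
```

```bash
python3 -m creep '[[8,-4,0,0,-0.1],[8,0,0,0,-0.1],[0,0,0,0,-0.1]]' >/dev/null
python3 -m creep '[[0,0,0,0,-1],[0,0,0,0,-1],[0,0,0,0,-1]]' 40
python3 -c "
from h import *
s,M=st();print(tow(s['position']))"
```

```text
t: 42.48
position: [0.454, 0.0068, 0.1314]
ee_rot: [0.499, 0.497, -0.471, 0.531]
wrist_force: [-0.9, -0.7, 0.4]
gripper_width: 0.0123
t 42.48 p [0.454  0.0068 0.1314] w 0.0123 F [-0.9 -0.7  0.4]
[[0.063, 0.996, 0.058], [-0.005, 0.058, -0.998], [-0.998, 0.062, 0.008]]
[-0.11015792  0.00117224  0.13137378]
```

```bash
python3 -m creep '[[-8,0.5,0,0,-1],[-10,1,0,0,-1],[-10,1,0,0,-1]]' 45
python3 -m creep '[[-12,4,0,0,-1],[-12,4,0,0,-1],[-11,5,0,0,-1],[0,0,0,0,-1]]' 45
python3 -c "
from h import *
s,M=st();print(tow(s['position']))"
```

```text
t: 42.85
position: [0.4542, 0.0069, 0.1609]
ee_rot: [0.499, 0.497, -0.471, 0.531]
wrist_force: [-0.8, -3.6, -6.0]
gripper_width: 0.0126
t: 43.35
position: [0.461, 0.0072, 0.1992]
ee_rot: [0.496, 0.499, -0.474, 0.53]
wrist_force: [2.7, -2.0, -5.7]
gripper_width: 0.0125
t 43.35 p [0.461  0.0072 0.1992] w 0.0125 F [ 2.7 -2.  -5.7]
[[0.054, 0.997, 0.059], [-0.007, 0.059, -0.998], [-0.999, 0.053, 0.01]]
[-0.10308916  0.00121742  0.1991797 ]
```

```bash
python3 -m creep '[[-13,7,0,0,-1],[-12,8,0,0,-1],[-11,9,0,0,-1],[-11,10,0,0,-1],[-10,10,0,0,-1]]' 45
python3 -c "
from h import *
s,M=st();print(tow(s['position']))"
```

```text
t: 43.98
position: [0.4968, 0.0095, 0.2589]
ee_rot: [0.493, 0.502, -0.477, 0.527]
wrist_force: [-0.8, -4.4, -5.9]
gripper_width: 0.0126
t 43.98 p [0.4968 0.0095 0.2589] w 0.0126 F [-0.8 -4.4 -5.9]
[[0.042, 0.997, 0.059], [-0.008, 0.059, -0.998], [-0.999, 0.041, 0.011]]
[-0.06724431  0.00119846  0.25889575]
```

```bash
python3 -m creep '[[-11,12,0,0,-1],[-10,12,0,0,-1],[-10,13,0,0,-1],[-8,12,0,0,-1],[-8,12,0,0,-1]]' 45
python3 -c "
from h import *
s,M=st();print(tow(s['position']))"
```

```text
t: 44.6
position: [0.5531, 0.0128, 0.3106]
ee_rot: [0.491, 0.503, -0.479, 0.526]
wrist_force: [-2.6, -3.7, -0.4]
gripper_width: 0.0121
t 44.6 p [0.5531 0.0128 0.3106] w 0.0121 F [-2.6 -3.7 -0.4]
[[0.035, 0.998, 0.059], [-0.01, 0.059, -0.998], [-0.999, 0.034, 0.012]]
[-0.0108361   0.00103094  0.310562  ]
```

```bash
python3 -m creep '[[-5,11,0,0,-1],[-5,11,0,0,-1],[-3,10,0,0,-1]]' 45
python3 -m creep '[[-2,4,0,0,-1],[-1,3,0,0,-1],[0,0,0,0,-1]]' 45
python3 -c "
from h import *
s,M=st();print(tow(s['position']));d=snap('scene','s4');cv2.imwrite('pics/s4c.png',cv2.resize(d['img'][150:450,130:430],None,fx=2,fy=2))"
```

```text
t: 44.98
position: [0.5845, 0.0147, 0.3265]
ee_rot: [0.49, 0.503, -0.48, 0.526]
wrist_force: [-4.1, -3.2, 0.9]
gripper_width: 0.012
t: 45.35
position: [0.5891, 0.015, 0.3288]
ee_rot: [0.489, 0.505, -0.481, 0.524]
wrist_force: [-2.4, -3.8, -0.1]
gripper_width: 0.012
t 45.35 p [0.5891 0.015  0.3288] w 0.012 F [-2.4 -3.8 -0.1]
[[0.027, 0.998, 0.059], [-0.011, 0.059, -0.998], [-1.0, 0.026, 0.013]]
[0.02523999 0.00091408 0.32880851]
```

View pics/s4c.png

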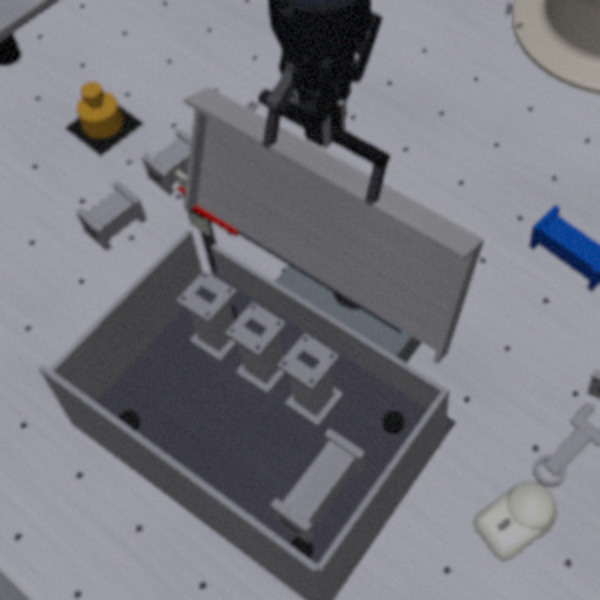

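```bash
python3 -m creep '[[-1,4,0,0,-1],[0,4,0,0,-1],[0,0,0,0,-1]]' 45
python3 -c "
from h import *
s,M=st();print(tow(s['position']))"
```

```text
t: 45.78
position: [0.5889, 0.015, 0.3269]
ee_rot: [0.484, 0.51, -0.486, 0.519]
wrist_force: [-1.2, -3.2, 1.2]
gripper_width: 0.0119
t 45.77 p [0.5889 0.015  0.3269] w 0.0119 F [-1.2 -3.2  1.2]
[[0.007, 0.998, 0.059], [-0.012, 0.059, -0.998], [-1.0, 0.006, 0.012]]
[0.02499015 0.00095166 0.32688085]
```

```bash
python3 -m creep '[[6,-12,0,0,-1],[5,-11,0,0,-1],[5,-11,0,0,-1],[6,-10,0,0,-1],[6,-10,0,0,-1]]' 45
python3 -c "
from h import *
s,M=st();print(tow(s['position']))"
```

```text
t: 46.4
position: [0.5353, 0.0117, 0.2985]
ee_rot: [0.486, 0.508, -0.485, 0.521]
wrist_force: [1.5, -0.9, 1.4]
gripper_width: 0.0122
t 46.4 p [0.5353 0.0117 0.2985] w 0.0122 F [ 1.5 -0.9  1.4]
[[0.014, 0.998, 0.059], [-0.012, 0.059, -0.998], [-1.0, 0.013, 0.012]]
[-0.02865235  0.0009733   0.29846773]
```

```bash
python3 -m creep '[[10,-13,0,0,-1],[11,-13,0,0,-1],[12,-11,0,0,-1],[13,-10,0,0,-1],[12,-9,0,0,-1]]' 45
python3 -c "
from h import *
s,M=st();print(tow(s['position']))"
```

```text
t: 47.02
position: [0.4762, 0.0081, 0.2375]
ee_rot: [0.486, 0.508, -0.484, 0.521]
wrist_force: [-2.8, -0.6, 3.7]
gripper_width: 0.0119
t 47.02 p [0.4762 0.0081 0.2375] w 0.0119 F [-2.8 -0.6  3.7]
[[0.015, 0.998, 0.059], [-0.011, 0.059, -0.998], [-1.0, 0.014, 0.011]]
[-0.08791153  0.00112077  0.23747455]
```

```bash
python3 -m creep '[[9,-6,0,0,-1],[10,-5,0,0,-1],[10,-4,0,0,-1],[10,-3,0,0,-1],[10,-2,0,0,-1]]' 45
python3 -c "
from h import *
s,M=st();print(tow(s['position']))"
```

```text
t: 47.65
position: [0.4542, 0.0067, 0.1848]
ee_rot: [0.486, 0.509, -0.485, 0.52]
wrist_force: [-2.1, 1.0, 0.7]
gripper_width: 0.011
t 47.65 p [0.4542 0.0067 0.1848] w 0.011 F [-2.1  1.   0.7]
[[0.013, 0.998, 0.059], [-0.01, 0.059, -0.998], [-1.0, 0.012, 0.011]]
[-0.1099943   0.00113437  0.18483163]
```

```bash
python3 -m creep '[[4,0,0,0,-1],[4,0,0,0,-1],[0,0,0,0,-1]]' 45
python3 -c "
from h import *
s,M=st();print(tow(s['position']));d=snap('wrist','w9');P=cloud(d).reshape(-1,3);Q=np.array([tow(p) for p in P])
for x in(-.05,-.02,.01,.04):
  f=Q[(abs(Q[:,0]-x)<.008)&(abs(Q[:,1])<.13)&(Q[:,2]<.2)&(Q[:,2]>.1)];print(x,len(f),np.median(f[:,2]))"
```

```text
t: 48.02
position: [0.4531, 0.0067, 0.1753]
ee_rot: [0.485, 0.51, -0.485, 0.519]
wrist_force: [-3.6, -0.3, 2.3]
gripper_width: 0.011
t 48.02 p [0.4531 0.0067 0.1753] w 0.011 F [-3.6 -0.3  2.3]
[[0.009, 0.998, 0.059], [-0.01, 0.059, -0.998], [-1.0, 0.009, 0.01]]
[-0.11101097  0.00115421  0.17525231]
-0.05 9557 0.1494152713745203
-0.02 15303 0.14938720118095505
0.01 10560 0.14936010873058894
0.04 776 0.1493151634972956
```

```bash
python3 -m creep '[[-7,0,0,0,-1],[-7,0,0,0,-1],[0,0,0,0,-0.5],[0,0,0,0,-0.15],[0,0,0,0,-0.15]]' 20
python3 -m creep '[[-12,0,0,0,-0.15],[-25,0,0,0,-0.15],[-35,0,0,0,-0.15],[-35,0,0,0,-0.15],[-20,-20,0,0,-0.15]]'
python3 -m creep '[[0,-30,0,0,-0.15],[0,-20,0,0,-0.15],[0,0,0,0,-0.15],[0,0,0,0,-0.15],[0,0,0,0,-0.15]]'
python3 -c "
from h import *
d=snap('wrist','w10');P=cloud(d).reshape(-1,3);Q=np.array([tow(p) for p in P])
for x in(-.05,-.02,.01,.04):
  f=Q[(abs(Q[:,0]-x)<.008)&(abs(Q[:,1])<.13)&(Q[:,2]<.2)&(Q[:,2]>.1)];print(x,len(f),np.median(f[:,2]))
snap('scene','s5');d=snap('top','t5');blobs(d)"
```

```text
t: 48.7
position: [0.4544, 0.0067, 0.1914]
ee_rot: [0.486, 0.509, -0.485, 0.52]
wrist_force: [0.6, -0.4, 0.3]
gripper_width: 0.0362
t: 49.32
position: [0.4324, 0.0069, 0.3236]
ee_rot: [0.485, 0.509, -0.485, 0.52]
wrist_force: [-0.3, -0.3, -0.3]
gripper_width: 0.0365
t: 49.95
position: [0.382, 0.0038, 0.3263]
ee_rot: [0.486, 0.508, -0.484, 0.521]
wrist_force: [-0.5, 0.5, -0.4]
gripper_width: 0.0361
-0.05 3629 0.1641926522941749
-0.02 7282 0.1641470918654586
0.01 7271 0.16412466832573752
0.04 4681 0.1641077194833075
px [266. 118.] xy 753.5 119.9 LxW 106.5 44.1 yaw 4.8 z 55.6 [117 112 111]
px [345. 149.] xy 672.2 -73.6 LxW 41.5 18.3 yaw 71.3 z 53.0 [86 83 83]
px [430. 158.] xy 649.6 -282.0 LxW 61.8 42.1 yaw -4.0 z 41.6 [123 117 116]
px [201. 162.] xy 648.4 280.3 LxW 74.0 46.3 yaw -17.1 z 32.7 [154 157 157]
px [295. 152.] xy 666.7 50.6 LxW 41.7 15.3 yaw -87.1 z 52.7 [84 80 81]
px [431. 198.] xy 549.2 -281.3 LxW 61.5 41.5 yaw -4.3 z 42.2 [123 117 116]
px [148. 200.] xy 549.6 406.9 LxW 62.0 43.0 yaw 16.1 z 42.3 [119 113 113]
px [481. 197.] xy 554.1 -409.9 LxW 50.4 48.3 yaw -58.1 z 42.2 [ 52 101 129]
px [201. 237.] xy 459.9 278.9 LxW 61.5 42.4 yaw 9.4 z 42.6 [132 126 125]
px [237. 277.] xy 364.7 191.2 LxW 40.4 37.6 yaw 8.1 z 42.2 [157  96  64]
px [104. 293.] xy 327.8 515.0 LxW 64.4 41.7 yaw 7.2 z 55.7 [64 71 86]
px [160. 312.] xy 279.5 377.7 LxW 91.2 43.0 yaw 42.1 z 40.8 [ 70 118  54]
px [211. 329.] xy 239.3 254.4 LxW 90.5 42.4 yaw 61.2 z 41.0 [ 79 128  63]
px [316. 393.] xy 82.6 8.7 LxW 114.1 25.0 yaw -85.2 z 55.1 [72 77 80]
```

View pics/s5.png

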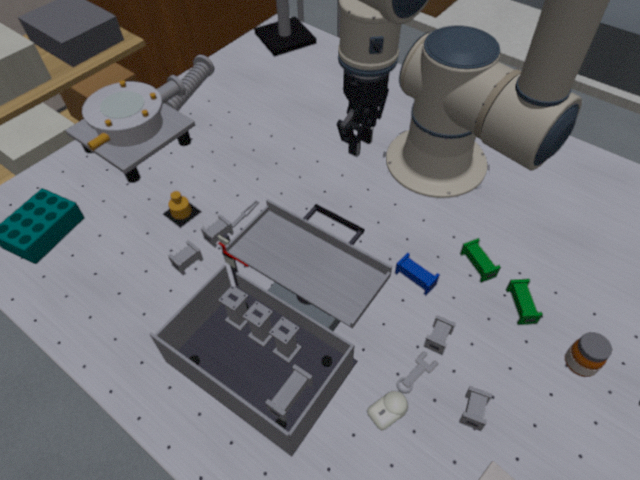

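```bash
python3 -c "
from plant import arm
print(arm.finish_job())"
```

```text
the job is handed in; nothing more can be done
None
```

The job is done and handed in at about 50 s of the 208 s allowed.

- **Check weight:** it stands upright on its rubber pad, about 2 mm off the pad's middle.
- **Charge:** I laid all four long sections on the empty pan. With the hand off they sank it about 43.7 mm, inside the 37–47 mm band. This came from the wrist camera's measurement of the pan floor, checked against the known 42 mm and 0 mm readings. I did not read it off the pointer and plate directly.
- **Tipping:** I lifted the handle until it met its stop. All four sections went into the basket, where three stand upright and one lies flat.
- **Pan:** it is back level and empty, with its floor at 164 mm, the same as when it was first unloaded.

The last pictures show nothing but the charge in the basket. The four short sections, the blue and green look-alikes, the mouse and the wrench are where they were, and the tweezers look undisturbed. The grip did not slip, and I saw nothing knocked aside. While lowering the handle I pressed the empty pan down about 15 mm, then raised it again before letting go. The tool also drifted up to about 3.5° off vertical during the run, with no visible effect.

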